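# Pack the reagent tray and hold its clamp against the sprung stop

## Task

Stand the small red-capped bottle and the green-lidded reagent cassette upright in the grey tray, in the gap between the blue-lidded cassette and the yellow clamp plate, in either order. Then slide the yellow clamp plate along the tray so that it presses the whole row against the sprung end stop until the stop's red pointer bar is in the green zone, and keep pressing steadily there without driving the stop past the green into the yellow; finish while still holding it, so that a colleague can tighten the clamp's screws. Leave the other things on the bench where they stand.

Things in the scene. Friction and masses are not known exactly. Their poses are not given: they have to be found in the camera images.
- tray: Grey tray fixed to the bench, 340 mm long (x) by 84 wide (y). Origin at bench level on its centre line. Floor 6 mm above the bench; side walls 20 mm high, 68 mm apart inside. From -x: low end wall (x -135 to -127 mm), yellow clamp, gap of 130 to 160 mm (the two missing things take 94), blue-lidded cassette, sprung aluminium stop, blue end block (x 150 to 205, 58 high).
- stop (a joint): Sprung stop, m: 0 at rest, its plate (62 mm wide, 66 high) moves to tray +x when pressed, to at most 0.045. Spring 400 N/m: 0.020 is 8 N. Its red pointer, a cross bar seen from above, runs over the scale on the blue end block: green zone 0.012 to 0.028 (5 to 11 N), yellow from 0.036. The push on the clamp is within about 3 N of this (friction of the row).
- stop_face (a point): Centre of the stop plate's face towards the row, 37 mm above the bench; at tray x = 100 mm when at rest.
- clamp (a joint): Yellow clamp plate's slide, m: 0 fully back, grows towards the stop (tray +x), at most 0.115. Slides freely (under 1 N); the stop's spring pushes it back when let go. About 0.067 when the row is closed up, 0.087 with the stop pressed in by 0.020.
- clamp_tab (a point): Point on the back face (tray -x side) of the clamp's upright tab, on the centre line, 84 mm above the bench; axes as the tray's. Plate 12 mm thick (x), 62 wide (y) up to 66 mm above the bench; the tab above it is 44 wide (y), 12 thick, up to 100 mm. Push it from behind, or pinch the tab's sides.
- bottle_center (a point): Centre (half-way up, 40 mm above its base) of the small loose white bottle with paper label and red cap: body 54 mm diameter up to 56 mm above the base, shoulder, red cap 38 mm diameter, 64 to 80 mm above the base. 60 to 120 g. z is up.
- cassette_center (a point): Centre (half-way up, 36 mm above its base) of the loose white reagent cassette with green lid and labels: 40 mm (its x) by 56 mm (its y) by 72 mm high, to stand with its 40 mm side along the tray. Lid 50 by 34 mm, the top 6 mm. 60 to 120 g. Either way round will do.
- loaded_center (a point): Centre (36 mm above its base) of the blue-lidded cassette that already stands in the tray next to the stop: 44 mm (x, along the tray) by 56 mm (y) by 72 mm high, loose.
- strips_tall: Bystander: white tube jar, 40 mm diameter, 115 mm high, loose. Origin under its base.
- strips_short: Bystander: small white tube jar with yellow label, 29 mm diameter, 75 mm high, loose. Origin under its base.
- carton: Bystander: white carton with blue band, 135 by 85 by 45 mm high, loose. Origin under its centre.
- handpiece: Bystander: black handpiece lying down, 125 by 20 by 16 mm high, loose. Origin under its centre.
- vials: Bystander: blue vial rack with small white and orange caps, 70 by 45 by 42 mm high, loose. Origin under its centre.

How it is judged:
On the way, in this order (a step that is already met when the one before it is completed fails the run):
1. the bottle and the green-lidded cassette stand upright in the tray with the blue-lidded one (x of bottle_center in the frame of tray between -0.09 and 0.1 m and y of bottle_center in the frame of tray between -0.02 and 0.02 m and z of bottle_center in the frame of tray between 0.04 and 0.052 m and angle between each of bottle_center, cassette_center, loaded_center's own z axis and vertical below 0.12 rad and x of cassette_center in the frame of tray between -0.09 and 0.1 m and y of cassette_center in the frame of tray between -0.02 and 0.02 m and z of cassette_center in the frame of tray between 0.036 and 0.048 m and x of loaded_center in the frame of tray between -0.09 and 0.1 m and y of loaded_center in the frame of tray between -0.02 and 0.02 m and z of loaded_center in the frame of tray between 0.036 and 0.048 m), for 0.2 s.
2. the robot presses the row against the stop, pointer in the green zone, for one second (all of step 1 and value of joint stop between 0.012 and 0.028 m and contact force between any of the fingers, the arm and clamp above 2 N), for 1 s.
At the end, for the whole second after the job is handed in: Bottle and both cassettes upright (within 7 degrees) on the tray floor between its walls (height within 6 mm), the stop pressed in 12 to 28 mm (5 to 11 N, pointer in the green), the robot pressing the clamp with over 2 N, all through the last second; it ends while pressing (all of step 2); the arm keeps its last pose, push and grip.
It fails at once if the stop driven into the yellow zone (36 mm) (value of joint stop above 0.036 m).
It fails at once if a bystander moved over 30 mm or tipped (distance of any of strips_tall, strips_short, carton, handpiece, vials from where it was at the start of the episode above 0.03 m or angle between any of strips_tall, strips_short, carton, handpiece, vials's own z axis and vertical above 0.35 rad).
It also fails if it takes over 59 s, if anything falls off the work surface, if the arm or the gripper's body presses on something with over 40 N, if the wrist force passes 120 N, or if a joint passes its speed limit or range.

## Robot

A 7-joint arm with a two-finger parallel gripper is mounted at the origin on the work surface. World frame = base frame: x ahead of the robot, y to its left, z up, the work surface at z = 0. Lengths are in m, angles in rad, forces in N, time in s.
With the tool pointing down it reaches from about 0.425 to 0.95 m from the base axis. Payload 4.7 kg.
Tool frame: the origin (TCP) lies at the very end of the fingers, on their centre line; the grasp point (between the pads) lies 19 mm behind it; z points along the fingers, y is the line along which they close (so a half turn about z gives the same grasp; the last joint's range is limited). The gripper opens to 87 mm and grips with 3 to 60 N. Pads are 19 mm wide; open, the fingers measure 117 mm over their backs; the gripper's body (75 mm by 190 mm) begins 51 mm behind the grasp point.
Start: joints at [1.177, 0.469, -0.049, 1.532, 0.024, 1.141, -0.082], TCP at [0.241, -0.631, 0.201] pointing down, gripper open.
Joint ranges: [-2.59, 2.59], [-0.33, 1.99], [-1.39, 1.29], [0.1, 2.45], [-1.04, 4.18], [0.21, 1.99], [-2.66, 2.66]. Speed limits (rad/s): [2.57, 2.57, 3.14, 3.14, 3.14, 3.14, 3.14].

## Interface

Orientations are given as a unit quaternion [x, y, z, w].
In Python, from workcell import env gives the robot as it stands. The module is installed in compiled form; this text tells all that it offers. Calls block until the motion is done:
- env.movep(position, orientation): joint-space move of the TCP to a pose.
- env.move_l(position, rotation=None, max_speed=0.15, contact_N=None): straight line of the TCP; rotation=None keeps the orientation; max_speed is the mean speed in m/s. With contact_N (N) it stops when the force on the tool has changed by that much, and returns True; else False.
- env.movej(angles): joint-space move.
- env.set_gripper(opening): finger opening in m; the grip force is fixed at half the most; returns when the fingers have stopped.
- env.sleep(seconds).
- env.ik(position, orientation): joint angles nearest the present ones, or None.
- env.capture(name): name is "scene" or "top"; returns a dict with "color" (420x560x3 uint8, red, green, blue), "fx", "fy", "cx", "cy" (pixels), "pose" (4x4, takes a point from camera to world coordinates). Camera axes: x right, y up, looking along -z (the intrinsics and any distortion apply to the point x, -y, -z); pixel columns grow to the right and rows downward; lengths in m; the calibration is good to about 2 mm. A picture is of the moment at which its call begins. There is no depth.
A pose or a line that the arm cannot do raises env.IKError and nothing moves.
- env.finish_job(): hands the job in; it is judged then, once.
Readings, each from a call of its own:
- env.current_clock(): time.
- env.current_joint_positions(): joint angles.
- env.current_qvel(): joint speeds.
- env.current_effort(): joint torques, N m.
- env.current_position(): TCP position.
- env.current_tool_rot(): TCP orientation.
- env.current_contact_force(): force on the tool from outside, world axes, zero at the start.
- env.current_moment(): the same for the moment, N m.
- env.current_opening(): finger opening in m.
- env.current_grasp_force(): force on a finger pad.
Only numpy, scipy, OpenCV 4.12 (cv2) and the standard library are available. Lean on these libraries where they do the work, as an engineer would, in place of code of your own. Each camera call takes 0.05 s, during which the arm holds its last target. There are 200 camera calls.

## Working session

There is one attempt and no reset: what is moved stays moved. The work goes in short steps, each a Python script; the robot and the scene stay as the last script left them, time stands still between calls to the robot, and variables do not carry over. Pictures are saved under pics/ and viewed, at most 10 in all, crops included, and the job is handed in when it is done.

```bash
mkdir -p pics; python3 - <<'E'
from workcell import env
import cv2, numpy as np
np.set_printoptions(precision=4,suppress=True)
for n in("top","scene"):
    c=env.capture(n); cv2.imwrite(f"pics/{n}0.png",c["color"][:,:,::-1]); print(n,c["fx"],c["fy"],c["cx"],c["cy"],[k for k in c]); print(c["pose"])
print(env.current_clock(),env.current_tool_rot(),env.current_opening())
E
```

```text
top 510.3374204365339 510.3374204365339 281.9758317533008 209.75076397727472 ['color', 'fx', 'fy', 'cx', 'cy', 'pose']
[[ 0.0072  0.9873 -0.1589  0.3607]
 [-1.      0.0075  0.0017 -0.0586]
 [ 0.0029  0.1589  0.9873  1.3632]
 [ 0.      0.      0.      1.    ]]
scene 485.230592955163 485.230592955163 274.0477117333959 209.365425761158 ['color', 'fx', 'fy', 'cx', 'cy', 'pose']
[[ 0.0593 -0.7684  0.6372  1.2454]
 [ 0.9982  0.0539 -0.0279 -0.0876]
 [-0.0129  0.6377  0.7702  0.8704]
 [ 0.      0.      0.      1.    ]]
0.1 [ 0.9834  0.1814 -0.0002 -0.0009] 0.08722843100001626
```

View pics/top0.png

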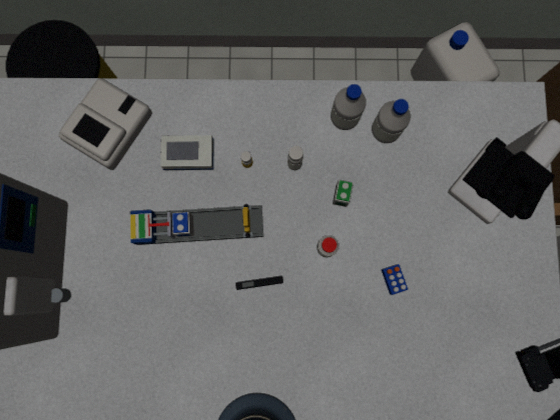

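View pics/scene0.png

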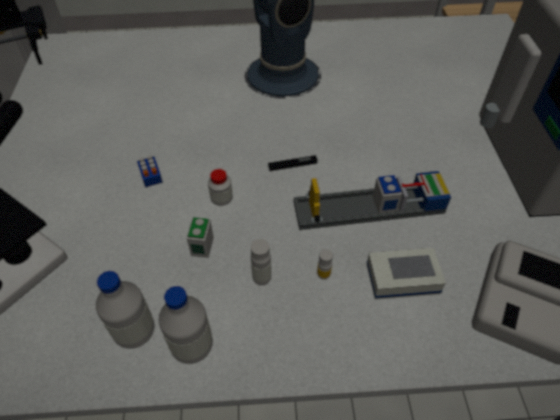

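Top view: the tray lies along world y with its stop to the left (clamp ≈(246,219), blue lid (180,223), end block (142,226)). The bottle cap is at (329,244), the green lid at (343,192), and the handpiece (260,283) and jars (246,160), (295,157) are nearby. Next I'll measure with colour masks.

```bash
cat > h.py <<'E'
from workcell import env
import cv2, numpy as np
np.set_printoptions(precision=4,suppress=True)
def ray(c,uv):
    uv=np.asarray(uv,float)
    d=np.array([(uv[0]-c["cx"])/c["fx"],-(uv[1]-c["cy"])/c["fy"],-1])
    return c["pose"][:3,3],c["pose"][:3,:3]@d
def onz(c,uv,z):
    o,d=ray(c,uv); return o+d*(z-o[2])/d[2]
def proj(c,p):
    q=c["pose"][:3,:3].T@(np.asarray(p)-c["pose"][:3,3])
    return np.array([c["cx"]+c["fx"]*q[0]/-q[2],c["cy"]-c["fy"]*q[1]/-q[2]])
R={"red":((0,120,90),(8,255,255)),"green":((45,100,60),(85,255,255)),"yellow":((18,120,90),(32,255,255)),"blue":((100,120,60),(125,255,255))}
def mask(c,col,box):
    h=cv2.cvtColor(c["color"],cv2.COLOR_RGB2HSV); m=cv2.inRange(h,*map(np.array,R[col]))
    if col=="red": m|=cv2.inRange(h,np.array((172,120,90)),np.array((180,255,255)))
    o=np.zeros_like(m); x0,y0,x1,y1=box; o[y0:y1,x0:x1]=m[y0:y1,x0:x1]; return o
def big(m):
    k=cv2.findContours(m,cv2.RETR_EXTERNAL,cv2.CHAIN_APPROX_NONE)[0]
    return max(k,key=cv2.contourArea)
E
python3 - <<'E'
from h import *
t=env.capture("top"); s=env.capture("scene")
def show(c,n,col,box,z):
    k=big(mask(c,col,box)); r=cv2.minAreaRect(k); b=cv2.boxPoints(r)
    P=np.array([onz(c,p,z)[:2] for p in b]); e=P-np.roll(P,-1,0)
    print(n,"px",np.array(r[0]),"area",cv2.contourArea(k),"ctr",P.mean(0),"sides",np.linalg.norm(e,axis=1)[:2],"ang",np.degrees(np.arctan2(e[:2,1],e[:2,0])))
show(t,"cap","red",(310,225,350,265),.080)
show(t,"green","green",(325,170,365,212),.072)
show(t,"clamp","yellow",(235,195,262,240),.100)
show(t,"bluelid","blue",(165,200,192,245),.078)
show(t,"endblk","blue",(125,200,158,250),.058)
show(s,"cap","red",(205,165,235,190),.080)
show(s,"green","green",(185,212,216,238),.072)
show(s,"clamp","yellow",(300,170,330,225),.100)
show(s,"bluelid","blue",(370,170,402,195),.078)
f=lambda im,x0,y0,x1,y1,k:cv2.resize(im[y0:y1,x0:x1,::-1],None,fx=k,fy=k,interpolation=cv2.INTER_CUBIC)
a=f(t["color"],120,195,280,255,5); b=f(t["color"],310,170,365,262,3); d=f(s["color"],180,160,260,260,3); e=f(s["color"],290,165,450,230,3)
o=np.zeros((600,800,3),np.uint8)
o[:300,:800]=a; o[300:300+b.shape[0],:165]=b[:300]; o[300:600,170:410]=d; 
e=e[:, :390]; o[300:495,410:800]=e
cv2.imwrite("pics/c1.png",o)
E
```

```text
cap px [329. 244.] area 154.0 ctr [ 0.4808 -0.18  ] sides [0.0354 0.0354] ang [90.4288 -0.553 ]
green px [343.8077 190.4615] area 203.0 ctr [ 0.6203 -0.22  ] sides [0.0491 0.0319] ang [168.3542  78.8521]
clamp px [245. 216.] area 67.5 ctr [0.5476 0.0316] sides [0.01   0.0455] ang [90.4388  1.0349]
bluelid px [179.9241 222.0897] area 256.5 ctr [0.534  0.1981] sides [0.0388 0.0495] ang [95.2732  6.7975]
endblk px [141.0044 240.0664] area 34.0 ctr [0.4894 0.3   ] sides [0.0517 0.0072] ang [94.2707  6.5251]
cap px [218.  174.5] area 119.0 ctr [ 0.4806 -0.179 ] sides [0.0319 0.0343] ang [ -94.1216 -179.7051]
green px [197.7647 227.4412] area 187.5 ctr [ 0.6219 -0.2198] sides [0.0522 0.0329] ang [  -8.4579 -111.1412]
clamp px [315.1765 185.7059] area 53.5 ctr [0.5481 0.0321] sides [0.0109 0.0442] ang [ -75.3856 -176.1562]
bluelid px [389.5 184. ] area 190.5 ctr [0.5345 0.1996] sides [0.0402 0.0565] ang [ -68.2048 -176.9724]
```

View pics/c1.png

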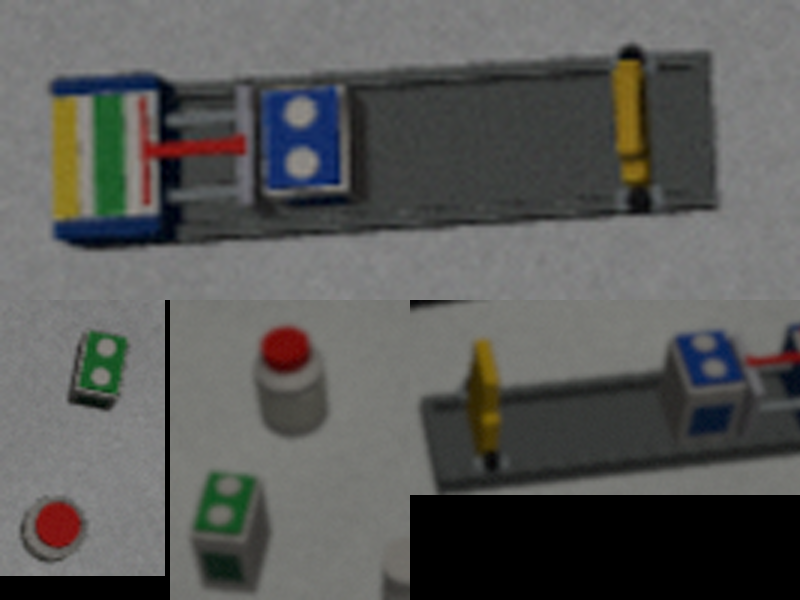

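The two views agree to about 2 mm. Cap, lids, clamp and pointer are clear in the crop: the pointer tip is at the red edge, and the tray edges run at about 3°. Next I'll fix the tray frame from its wall lines, then start moving.

```bash
python3 - <<'E'
from h import *
t=env.capture("top")
P=lambda u,v,z:onz(t,(120+u/5,195+v/5),z)[:2]
blk=P(103.5,156,.058); print("blk",blk)
for n,a,b in (("up",(170,83),(712,53)),("low",(170,242),(718,208))):
    A,B=P(*a,.020),P(*b,.020); d=A-B; print(n,A,B,np.degrees(np.arctan2(d[1],d[0])))
E1=(P(712,53,.02)+P(718,208,.02))/2; print("end",E1)
cl=np.array([.5478,.0318]); 
for p in (cl,E1):
    d=blk-p; print(np.degrees(np.arctan2(d[1],d[0])),np.linalg.norm(d))
d=blk-E1; u=d/np.linalg.norm(d); 
print("origin from blk",blk-.1775*u,"from end",E1+.135*u)
o=(blk-.1775*u+E1+.135*u)/2; v=np.array([-u[1],u[0]])
for n,p in (("clamp",cl),("blue",np.array([.534,.1985])),("stopplate",P(244,143,.066))): print(n,(p-o)@u,(p-o)@v)
# ik tests
from scipy.spatial.transform import Rotation as Ro
print(env.current_clock())
def q(a): # tool down, y axis at angle a
    y=np.array([np.cos(a),np.sin(a),0]);z=np.array([0,0,-1.]);x=np.cross(y,z);return Ro.from_matrix(np.c_[x,y,z]).as_quat()
for p,a in (((.621,-.22,.15),-11),((.5405,.14,.15),4),((.4807,-.18,.15),4),((.548,.032,.1),4)):
    for k in (0,180):
        print(p,a+k,env.ik(list(p),q(np.radians(a+k))))
E
```

```text
blk [0.5252 0.3026]
up [0.5694 0.2797] [ 0.5878 -0.0086] 93.65365314466916
low [0.4845 0.2757] [ 0.5047 -0.0129] 93.99628383767836
end [ 0.5462 -0.0107]
94.77827087523593 0.27173793254341344
93.84938475201166 0.3140400296789275
origin from blk [0.5371 0.1255] from end [0.5372 0.124 ]
clamp -0.0934322076551259 -0.004405255323953833
blue 0.0738181608011705 -0.0018276108114004454
stopplate 0.10422532150081248 -0.0012756951986719481
0.25
(0.621, -0.22, 0.15) -11 [ 0.5815  0.525  -0.4383  1.6105  0.2461  1.0612 -0.1177]
(0.621, -0.22, 0.15) 169 [-0.41    0.7317  1.11    1.6719 -0.7001  1.1911 -2.4585]
(0.5405, 0.14, 0.15) 4 [ 0.386   0.5031 -0.9568  1.832   0.4707  1.0534 -0.684 ]
(0.5405, 0.14, 0.15) 184 [ 0.5052  0.6118 -1.1741  1.8267  0.624   1.1352  2.3239]
(0.4807, -0.18, 0.15) 4 [ 0.7284  0.3114 -0.5459  1.9459  0.1987  0.9368  0.1551]
(0.4807, -0.18, 0.15) 184 [-0.579   0.4421  1.1236  2.0121 -0.4815  0.9844 -2.2864]
(0.548, 0.032, 0.1) 4 [ 0.3823  0.4633 -0.6682  1.9088  0.3636  0.8924 -0.3971]
(0.548, 0.032, 0.1) 184 [-0.9232  0.6196  1.1145  1.9795 -0.6795  0.9784 -2.543 ]
```

```bash
cat >> h.py <<'E'
from scipy.spatial.transform import Rotation as Ro
def q(deg):  # tool down, closing axis y at this world angle
    a=np.radians(deg); y=np.array([np.cos(a),np.sin(a),0]); z=np.array([0,0,-1.])
    return list(Ro.from_matrix(np.c_[np.cross(y,z),y,z]).as_quat())
YAW=93.85; O=np.array([.5386,.1247]); U=np.array([np.cos(np.radians(YAW)),np.sin(np.radians(YAW))]); V=np.array([-U[1],U[0]])
QT=q(YAW-90)
def tray(x,y,z): return [*(O+x*U+y*V),z]
def snap(n):
    c=env.capture(n); return c
E
python3 - <<'E'
from h import *
Q=q(-10.5); x,y=.621,-.220
env.movep([x,y,.20],Q); env.move_l([x,y,.035],max_speed=.2)
env.set_gripper(.03)
print("open",env.current_opening(),"F",env.current_grasp_force(),"t",env.current_clock())
env.move_l([x,y,.19],max_speed=.25)
env.move_l(tray(.025,0,.19),QT,max_speed=.3)
print(env.current_opening(),env.current_position(),env.current_clock())
a=env.capture("top")["color"]; b=env.capture("scene")["color"]
cv2.imwrite("pics/p1.png",np.vstack([cv2.resize(a[150:270,100:360],None,fx=2.5,fy=2.5),cv2.resize(b[100:220,250:510],None,fx=2.5,fy=2.5)])[:,:,::-1])
E
```

```text
open 0.05532658779636818 F 29.975470304489136 t 3.8917
0.055629413895996835 [0.5373 0.1476 0.1896] 6.075
```

View pics/p1.png

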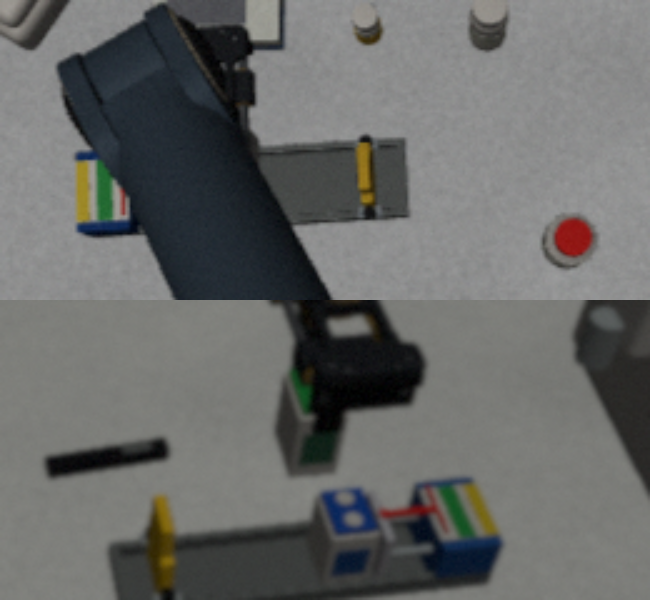

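The cassette is held squarely above the gap: it shows at (310,420) in the lower view, with the blue one at (350,530). Nothing else has moved. I'll lower it and then fetch the bottle.

```bash
python3 - <<'E'
from h import *
env.move_l(tray(.025,0,.060),max_speed=.2)
c=env.move_l(tray(.025,0,.040),max_speed=.04,contact_N=4)
print(c,env.current_position(),env.current_contact_force())
env.set_gripper(.087); env.move_l(tray(.025,0,.19),max_speed=.25)
x,y=.4807,-.1795
env.move_l([x,y,.19],q(3.85),max_speed=.3)
a=env.capture("top")["color"]; b=env.capture("scene")["color"]
cv2.imwrite("pics/p2.png",np.vstack([cv2.resize(a[150:270,100:360],None,fx=2.5,fy=2.5),cv2.resize(b[120:240,180:440],None,fx=2.5,fy=2.5)])[:,:,::-1])
env.move_l([x,y,.026],max_speed=.2)
env.set_gripper(.03); print(env.current_opening(),env.current_grasp_force())
env.move_l([x,y,.19],max_speed=.25)
env.move_l(tray(-.041,0,.19),QT,max_speed=.3); print(env.current_opening(),env.current_clock())
E
```

```text
True [0.5368 0.1494 0.041 ] [-0.9749  0.0052  4.7427]
0.0525016372891708 30.00035845710954
0.05264142711358168 13.925
```

View pics/p2.png

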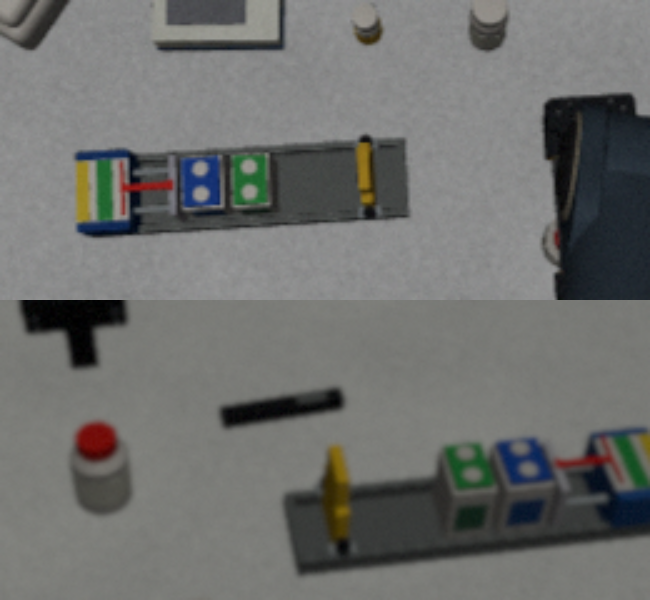

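The green cassette stands upright at (250,180) beside the blue one (200,180), and the clamp and bystanders are unmoved. I'll place the bottle and check.

```bash
python3 - <<'E'
from h import *
env.move_l(tray(-.041,0,.052),max_speed=.2)
c=env.move_l(tray(-.041,0,.031),max_speed=.04,contact_N=4)
print(c,env.current_position(),env.current_contact_force())
env.set_gripper(.087); env.move_l(tray(-.041,0,.19),max_speed=.25)
env.move_l(tray(-.20,0,.20),max_speed=.3)
t=env.capture("top"); s=env.capture("scene"); a=t["color"]; b=s["color"]
for c,bx in ((t,(235,195,262,240)),(s,(295,165,335,210))):
    k=big(mask(c,"yellow",bx)); r=cv2.minAreaRect(k); p=onz(c,r[0],.1)[:2]-O; print("clamp",p@U,p@V,cv2.contourArea(k))
cv2.imwrite("pics/p3.png",np.vstack([cv2.resize(a[150:270,100:360],None,fx=2.5,fy=2.5),cv2.resize(b[120:240,250:510],None,fx=2.5,fy=2.5)])[:,:,::-1])
print(env.current_clock())
E
```

```text
True [0.5411 0.0836 0.032 ] [-0.8636 -0.5978  3.9517]
clamp -0.09224865601465625 -0.0027450412514878515 74.0
clamp -0.0935253553726989 -0.003619323268327433 55.5
17.7083
```

View pics/p3.png

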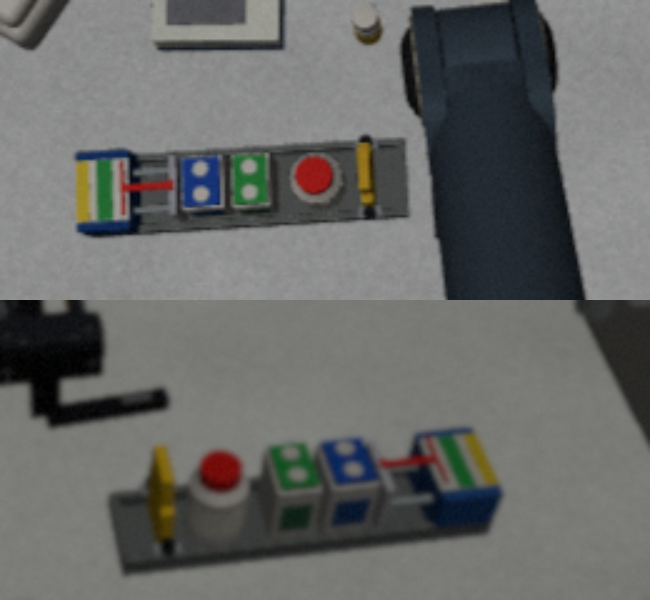

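All three stand upright in the tray: blue (200,183), green (250,180) and bottle (315,178), with the clamp at (365,178) and the pointer at zero. Next I'll pinch the tab, close up the row, then press in small steps while reading the force.

```bash
python3 - <<'E'
from h import *
X=-.093; Y=-.003
env.move_l(tray(X,Y,.19),QT,max_speed=.25)
env.move_l(tray(X,Y,.10),max_speed=.2)
print("touch",env.move_l(tray(X,Y,.074),max_speed=.06,contact_N=4),env.current_position())
env.set_gripper(.03); print("open",env.current_opening(),env.current_grasp_force())
f0=env.current_contact_force(); print("f0",f0)
env.move_l(tray(X+.044,Y,.074),max_speed=.04); print((env.current_contact_force()-f0)[:2]@U)
for i in range(14):
    x=X+.046+.002*i
    env.move_l(tray(x,Y,.074),max_speed=.03); env.sleep(.15)
    f=-(env.current_contact_force()-f0)[:2]@U
    print(round(x,4),"tcp",round((env.current_position()[:2]-O)@U,4),"push",round(f,2))
    if f>5: break
b=env.capture("scene")["color"]; a=env.capture("top")["color"]
cv2.imwrite("pics/p4.png",np.vstack([cv2.resize(a[180:260,110:270],None,fx=4,fy=4,interpolation=cv2.INTER_CUBIC)[:250],cv2.resize(b[150:237,300:460],None,fx=4,fy=4,interpolation=cv2.INTER_CUBIC)])[:,:,::-1])
print(env.current_opening(),env.current_clock())
E
```

```text
touch False [0.5478 0.0322 0.0738]
open 0.043085383609389925 29.99989092350006
f0 [-4.4729  0.55    4.7498]
-1.2715490884789764
-0.047 tcp -0.0472 push 1.07
-0.045 tcp -0.0455 push 1.63
-0.043 tcp -0.0435 push 2.54
-0.041 tcp -0.0415 push 1.14
-0.039 tcp -0.0399 push 2.67
-0.037 tcp -0.0382 push 3.54
-0.035 tcp -0.0366 push 3.89
-0.033 tcp -0.0351 push 5.38
0.043137026567527416 24.8417
```

View pics/p4.png

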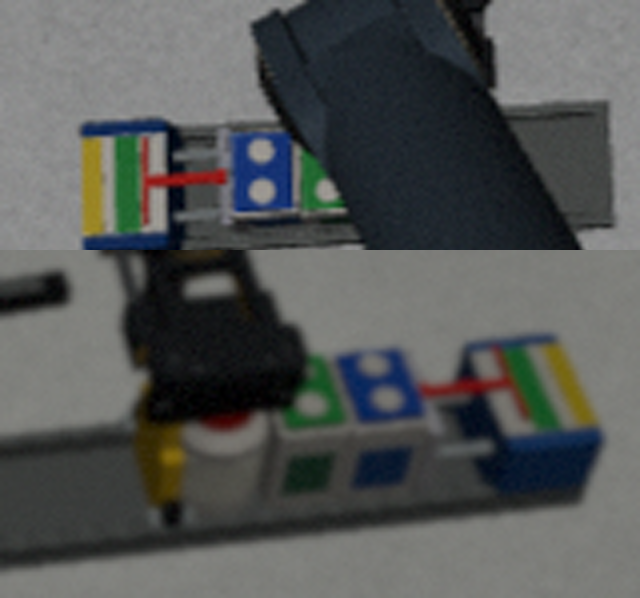

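The row is closed up and upright. The pointer bar is at (145,180) in the upper view, just short of the green (115–140), so about 9 mm in. It needs roughly another 11 mm.

```bash
python3 - <<'E'
from h import *
Y=-.003; f0=np.array([-4.4729,.55,4.7498])
for i in range(10):
    x=-.031+.002*i
    env.move_l(tray(x,Y,.074),max_speed=.03); env.sleep(.15)
    p=(env.current_position()[:2]-O)@U; f=-(env.current_contact_force()-f0)[:2]@U
    print(round(x,4),"tcp",round(p,4),"push",round(f,2))
    if f>10.5 or p>-.0255: break
env.sleep(.3)
t=env.capture("top"); b=env.capture("scene")["color"]; a=t["color"]
for col,bx in (("red",(138,205,168,240)),("green",(130,200,158,245)),("yellow",(128,200,145,245))):
    k=big(mask(t,col,bx)); r=k[:,0]; print(col,"cols",r[:,0].min(),r[:,0].max())
cv2.imwrite("pics/p5.png",np.vstack([cv2.resize(a[190:250,120:220],None,fx=6,fy=6,interpolation=cv2.INTER_CUBIC)[:300],cv2.resize(b[155:215,360:460],None,fx=6,fy=6,interpolation=cv2.INTER_CUBIC)[:300]])[:,:,::-1])
print(env.current_clock())
E
```

```text
-0.031 tcp -0.0335 push 4.97
-0.029 tcp -0.032 push 5.93
-0.027 tcp -0.0304 push 7.52
-0.025 tcp -0.0288 push 7.3
-0.023 tcp -0.0273 push 7.99
-0.021 tcp -0.0257 push 9.16
-0.019 tcp -0.0241 push 10.33
red cols 142 161
green cols 139 144
yellow cols 131 135
28.0417
```

View pics/p5.png

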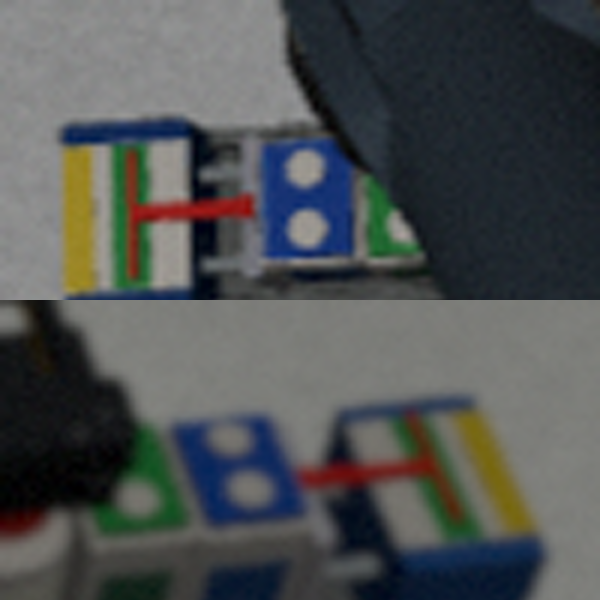

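The bar is in the middle of the green in both views: (132,213) within 113–152 above, and (435,465) below. That matches a push of about 10 N less friction. I'll hold it there and hand in.

```bash
python3 - <<'E'
from h import *
env.sleep(1.5); print((env.current_position()[:2]-O)@U,env.current_grasp_force(),env.current_clock())
print(env.finish_job())
E
```

```text
-0.024130897420714382 30.008653700351715 29.5417
the job is handed in; nothing more can be done
None
```

I handed the job in at about 30 s: the bottle and the green-lidded cassette stand in the tray, and the robot is still pinching the clamp tab and pressing the row, with the red pointer mid-green in both camera views; no result came back.

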